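Shut and lock the tube spinner

ROBOT

A 6-joint arm with a two-finger parallel gripper is mounted at the origin on the work surface. World frame = base frame: x ahead of the robot, y to its left, z up, the work surface at z = 0. Lengths are in m, angles in rad, forces in N, time in s.
With the tool pointing down it reaches from about 0.25 to 0.775 m from the base axis. Payload 4 kg.
Tool frame: the origin (TCP) lies midway between the tips of the shut fingers; the grasp point (between the pads) lies 19 mm behind it; z points along the fingers, x is the direction in which the jaws open and shut, and the axes are right-handed (so a half turn about z gives the same grasp; the last joint's range is limited). The gripper opens to 94 mm and grips with 3 to 60 N. Pads are 16 mm wide; open, the fingers measure 119 mm over their backs; the gripper's body (75 mm by 177 mm) begins 78 mm behind the grasp point.
Start: joints at [-1.293, 0.087, 1.371, -0, 1.684, -0.103], TCP at [0.204, -0.511, 0.168] pointing down, gripper open.
Joint ranges: [-3.1, 3.1], [-0.76, 2.03], [0.27, 2.55], [-1.08, 4.22], [0.17, 2.65], [-2.57, 2.57]. Speed limits (rad/s): [2.79, 2.79, 3.14, 3.14, 3.14, 3.14].

INTERFACE

Orientations are given as [roll, pitch, yaw] about the fixed x, y, z axes, in that order (R = Rz(yaw) Ry(pitch) Rx(roll)).
In Python, from bench import robot gives the robot as it stands.
- The arm moves only by the shell command python3 -m handwheel 'ROWS'. ROWS is a JSON object of lists of equal length, an entry for each row: "delta_pos": the shift along the tool's x, y, z in mm, a list of three; "rotation": the turn, a rotation vector about the tool's x, y, z in rad, a list of three; "claw": the closure, from -1 (fully open) to 1 (shut). In form: {"delta_pos": [[tx, ty, tz], ...], "rotation": [[wx, wy, wz], ...], "claw": [claw, ...]}. A call has exactly 8 rows; each row shifts and turns the commanded pose from where the row before left it, along the tool's axes as they then stand; what a row does not reach is not made up. A row lasts 1/8 s, in which the tool goes at most 62.5 mm and 10.7 degrees, less where a joint would pass 70% of its speed; a pose out of reach is approached as far as the arm can. A call with a gripper value outside its range is refused whole. The fingers move at their own pace and stop on an object; the grip force is fixed at half the most. Time passes only in rows, so rows that do not move let the fingers close, or fill a call up. It gives the time, the measured TCP pose, the force and the opening at its end, in the units of the state.
- robot.get_obs(): the state, without advancing time (a new reading comes with each control period).
- robot.snapshot(name): name is "side" or "top"; returns a dict with "color" (480x640x3 uint8, red, green, blue), "intrinsics" (3x3 intrinsics, pixels), "eye" and "rotation" of the camera in the world. Camera axes: x right, y down, z forward; pixel columns grow to the right and rows downward; lengths in m; the calibration is good to about 2 mm. A picture is of the moment at which its call begins. There is no depth.
- robot.close_job(): hands the job in, once; it reports no verdict.
The state is a dict: "time": time; "joint_positions": joint angles; "qvel": joint speeds; "joint_torque": joint torques, N m; "tool_pos": TCP position; "ee_rot": TCP orientation; "wrist_force": force on the tool from outside, world axes, zero at the start; "wrist_torque": the same for the moment, N m; "width": finger opening in m.
Only numpy, scipy, OpenCV 4.12 (cv2) and the standard library are available. Lean on these libraries where they do the work, as an engineer would, in place of code of your own. Each camera call takes 0.05 s, during which the arm holds its last target.

TASK

The lid of the small blood-tube spinner stands ajar: press its front edge down with the fingertips until the lid is fully shut, and only then set the fingertips in the slot of the round orange lock on the lid and turn it a quarter turn clockwise (seen from above) as far as its stop, so that the lid is locked; then move clear. This is work for the fingertips alone: lift nothing, do not raise the lid any further, and leave the racks, pot, bottle and cup where they stand.

Things in the scene. Friction and masses are not known exactly. Their poses are not given: they have to be found in the camera images.
- spinner: The tube spinner: white fixed box 280 x 280 mm, 120 mm high, standing on the table, dark display on its front. Origin: centre of its underside. x points from its front to its back (within 0.35 rad of straight away from the robot), y to its left, z up. A steel keeper, 16 mm high, stands on its deck just in front of the lid's front edge.
- lid_hinge (a point): Middle of the lid's hinge line, which runs along y at the lid's back edge, at spinner x = +120, y = -30, z = +120 mm; fixed to the spinner, with its axes. From it the grey-blue lid reaches 205 mm towards the front; it is 200 mm wide and 14 mm thick, its underside at the hinge's height; shut, its top face is 134 mm above the table.
- lid (a joint): Angle of the lid in rad: 0 = fully shut (a firm stop), positive = front edge raised; starts 0.15 to 0.30. A stiff friction hinge holds it where it is left; about 2 to 5 N down on its front edge closes it. As the lock turns, a steel tongue slides out of the lid's front edge (18 mm) under the keeper, so that the locked lid cannot open.
- lid_pad (a point): Centre of the yellow press pad (26 x 70 mm, flush) on the lid's upper face, 187 mm in front of the hinge line, 18 mm behind the front edge. Its axes are the lid's: x from the front edge to the hinge, z out of the upper face. With the lid shut it is 134.5 mm above the table.
- lock (a joint): Angle of the lock in rad: 0 = unlocked (slot runs left to right across the lid, to the red dots), 1.571 = locked, at a stop (slot runs front to back, to the green dots). Grows clockwise as seen from above. Starts 0 to 0.25. Friction holds it where it is left; turning takes about 0.1 to 0.2 N m.
- lock_slot (a point): Point on the lock's axis level with its top face, 90 mm in front of the hinge line (153 mm above the table when the lid is shut). The lock is an orange disc 88 mm across with one straight slot right across its middle, 28 mm wide, 88 mm long. The slot runs along this point's y axis; z is the lock's axis; the point turns with the lock.
- lock_floor (a point): Centre of the slot's flat black floor, on the lock's axis, 14.5 mm below the disc's top face; same axes as lock_slot. Closed fingertips narrower than 28 mm fit, with play: fingers turned about the axis go 0.2 to 0.6 rad further than the lock. A fixed black collar (104 mm outside, 92 mm inside, 1 mm higher than the disc) surrounds the disc.
- rack_red: Blue tube rack, 84 x 110 mm, full of tubes with dark red caps, 102 mm high in all, loose on the table beside the spinner. Origin: centre of its underside. Leave it alone.
- rack_purple: Blue tube rack, 84 x 110 mm, with five purple-capped tubes, 102 mm high in all, loose on the table beside the spinner. Origin: centre of its underside. Leave it alone.
- pot: Small sample pot with yellow cap, 40 mm across, 50 mm high, standing loose on the spinner's deck to the left of the lid. Origin: centre of its underside. Leave it alone.
- gel: White bottle with blue cap, 60 mm across, 160 mm high, on the table by the spinner's front right. Origin: centre of its underside. Leave it alone.
- cup: Clear cup 70 mm across, 75 mm high, on the table by the spinner's front left. Origin: centre of its underside. Leave it alone.

How it is judged:
On the way, in this order (a step that is already met when the one before it is completed fails the run):
1. the lid is pressed fully shut (under 0.03 rad) while the lock is still unlocked (turned less than 0.6 rad) (value of joint lid below 0.03 rad and value of joint lock below 0.6 rad), for 0.2 s.
2. the lock is turned to its stop (over 1.45 rad) with the lid shut (value of joint lid below 0.03 rad and value of joint lock above 1.45 rad), for 0.2 s.
At the end, for the whole second after the job is handed in: The lid is shut (under 0.03 rad), the lock is turned to within 0.12 rad of its 1.571 rad stop, both are at rest, and every bystander is within 30 mm of where it stood (all of step 2 and velocity of joint lock between -0.05 and 0.05 rad/s and velocity of joint lid between -0.05 and 0.05 rad/s and distance of each of rack_red, rack_purple, pot, gel, cup from where it was at the start of the episode below 0.03 m); the robot touches nothing.
It fails at once if the lid is raised (beyond 0.36 rad; it starts at 0.30 at most) (value of joint lid above 0.36 rad).
It fails at once if the lock is turned beyond 0.6 rad while the lid is still ajar (over 0.06 rad) (value of joint lock above 0.6 rad and value of joint lid above 0.06 rad).
It fails at once if a bystander (rack, pot, bottle or cup) is pushed, lifted or carried more than 30 mm (distance of any of rack_red, rack_purple, pot, gel, cup from where it was at the start of the episode above 0.03 m).
It also fails if it takes over 48 s, if anything falls off the work surface, if the arm or the gripper's body presses on something with over 40 N, if the wrist force passes 120 N, or if a joint passes its speed limit or range.

## Working session

There is one attempt and no reset: what is moved stays moved. The work goes in short steps, Python scripts to look and compute and a shell command to move; the robot and the scene stay as the last step left them, time stands still between calls to the robot, and variables do not carry over. Pictures are saved under pics/ and viewed, and the job is handed in when it is done.

```bash
mkdir -p pics; ls; python3 - <<'E'
from bench import robot
import cv2
print(robot.get_obs())
for n in("side","top"):
    s=robot.snapshot(n);cv2.imwrite(f"pics/{n}0.png",s["color"][:,:,::-1]);print(n,s["intrinsics"],s["eye"],s["rotation"])
E
```

```text
pics
{'time': 0.0, 'joint_positions': array([-1.29309494e+00,  8.79485775e-02,  1.37221485e+00, -1.54352492e-05,
        1.68363568e+00, -1.03080827e-01]), 'qvel': array([-4.49510023e-05, -9.54197734e-04,  8.05924620e-04, -1.40164071e-03,
       -5.37111137e-04, -2.11755939e-03]), 'joint_torque': array([-1.13170088e-03, -3.40185893e+01, -3.02429545e+01,  7.17499363e-02,
        3.31376377e-02, -1.48148911e-04]), 'tool_pos': array([ 0.20423106, -0.50999334,  0.1666278 ]), 'ee_rot': array([-3.14138087e+00,  2.19631481e-03, -1.19001560e+00]), 'wrist_force': array([ 0.35468302,  0.36667484, -0.08812831]), 'wrist_torque': array([ 0.06221999, -0.03099673,  0.0285672 ]), 'width': 0.09414013781874953}
side [[450.32038468   0.         325.21405932]
 [  0.         450.32038468 248.18171723]
 [  0.           0.           1.        ]] [0.18298391 0.37703579 0.6776807 ] [-2.41862792  0.01575881 -2.38526675]
top [[570.08882144   0.         312.51081368]
 [  0.         570.08882144 237.63578048]
 [  0.           0.           1.        ]] [0.42767178 0.02141618 1.23539603] [-3.04020776  0.02038854 -1.57349312]
```

View pics/top0.png

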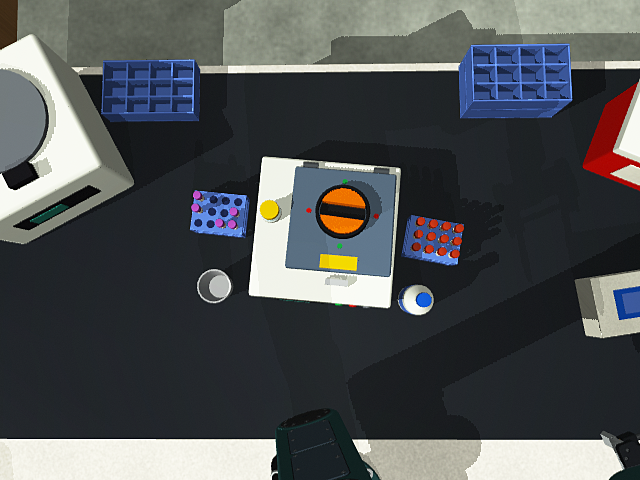

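View pics/side0.png

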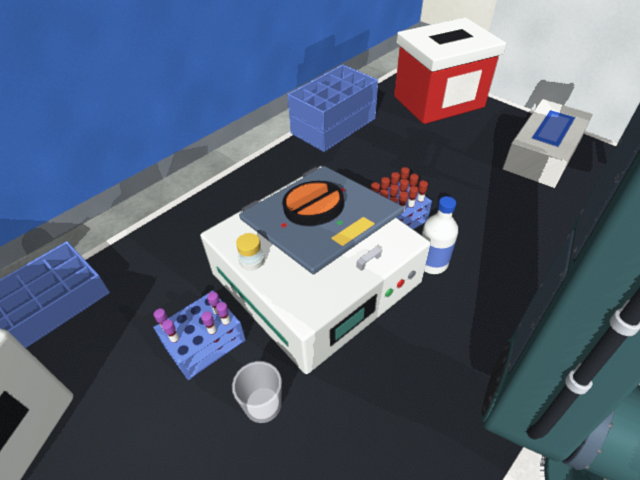

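```bash
python3 - <<'E'
import cv2
a=cv2.imread("pics/top0.png")[145:320,235:415];cv2.imwrite("pics/topc.png",cv2.resize(a,None,fx=3.4,fy=3.4,interpolation=cv2.INTER_CUBIC)[:600])
a=cv2.imread("pics/side0.png")[160:375,195:435];cv2.imwrite("pics/sidec.png",cv2.resize(a,None,fx=2.75,fy=2.75,interpolation=cv2.INTER_CUBIC)[:600])
E
```

```text
(no output)
```

View pics/topc.png

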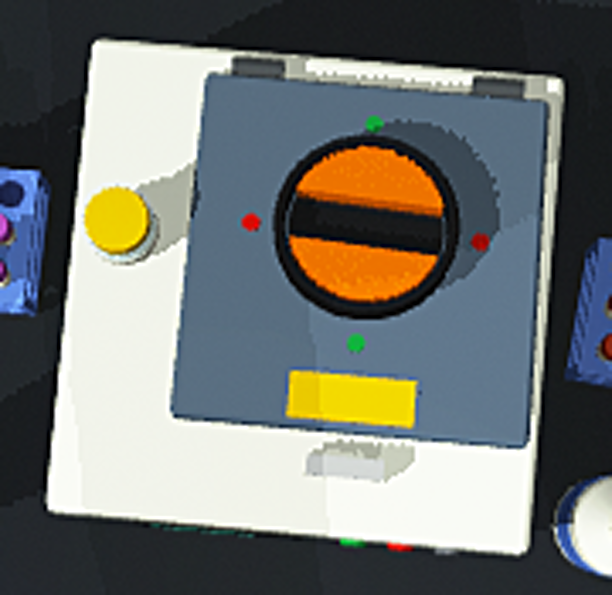

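View pics/sidec.png

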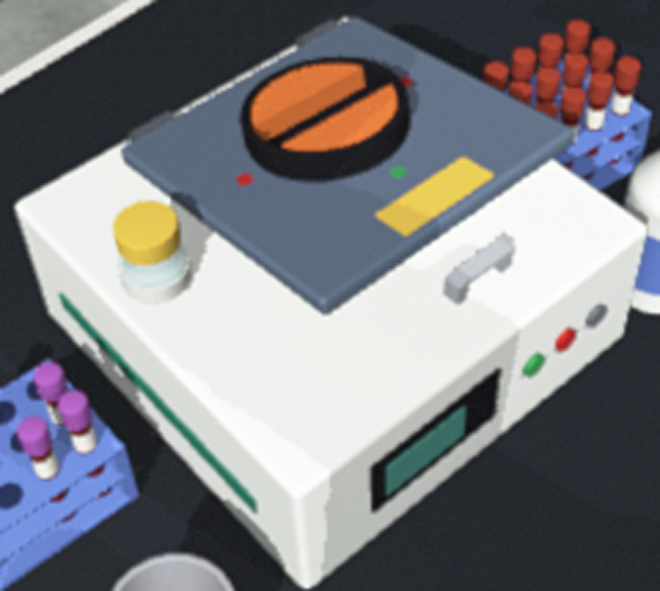

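```bash
cat > h.py <<'E'
import numpy as np
from scipy.spatial.transform import Rotation as R
from scipy.optimize import least_squares
K={'top':(570.0888,312.5108,237.6358),'side':(450.3204,325.2141,248.1817)}
E={'top':([0.42767178,0.02141618,1.23539603],[-3.04020776,0.02038854,-1.57349312]),'side':([0.18298391,0.37703579,0.6776807],[-2.41862792,0.01575881,-2.38526675])}
def proj(c,P):
    f,cx,cy=K[c];e,r=E[c]
    q=R.from_euler('xyz',r).inv().apply(np.array(P)-e)
    return np.c_[f*q[:,0]/q[:,2]+cx,f*q[:,1]/q[:,2]+cy]
def pts(p):
    x,y,yaw,a=p[:4]
    S=R.from_euler('z',yaw)
    deck=lambda u,v:S.apply([u,v,.12])+[x,y,0]
    def lid(d,v,h): # d in front of hinge, h above underside
        return S.apply(np.array([.12,-.03,.12])+R.from_euler('y',a).apply([-d,v,h]))+[x,y,0]
    return deck,lid
E
python3 - <<'E'
from h import *
def model(p):
    deck,lid=pts(p)
    t=[deck(.14,.14),deck(.14,-.14),deck(-.14,-.14),deck(-.14,.14),lid(.205,.1,.014),lid(.205,-.1,.014),lid(.2,.035,.014),lid(.2,-.035,.014),lid(.174,.035,.014),lid(.174,-.035,.014)]
    return t
top=np.array([(93,40),(565,76),(527,553),(47,513),(173,416),(528,446),(286,416),(414,427),(290,371),(417,381)])/3.4+[235,145]
side=np.array([(16,207),(np.nan,np.nan),(645,233),(307,490),(325,300),(574,135),(405,235),(494,177),(375,212),(463,157)])/2.75+[195,160]
def res(p,w=0):
    m=model(p)
    a=(proj('top',m)-top);b=(proj('side',m)-side)
    return np.nan_to_num(np.r_[a,b]) if w else np.nan_to_num(np.r_[a,b]).ravel()
s=least_squares(res,[.48,-.0,0,.2],loss='soft_l1')
print(s.x,np.round(res(s.x,1),1))
deck,lid=pts(s.x)
print('pad now',lid(.187,0,.014),'edge',lid(.205,0,.014))
q=s.x.copy();q[3]=0
d,l=pts(q)
print('pad shut',l(.187,0,.014),'lock',l(.09,0,.033),'keeper',d(-.1,-.03))
E
```

```text
[ 0.55554083  0.01940304 -0.08898362  0.16044258] [[-1.3 -1.6]
 [-0.1 -0.9]
 [ 0.9  0.3]
 [-1.4 -0.5]
 [-1.7 -0.7]
 [ 0.4 -0.4]
 [-0.2 -0.3]
 [-0.6 -0.4]
 [-0.2 -0.5]
 [-0.5 -0.3]
 [-1.  -1.4]
 [ 0.   0. ]
 [ 4.3 -3. ]
 [-1.9  3.6]
 [ 0.5  0.7]
 [ 2.3 -3.3]
 [ 1.8  0.3]
 [ 1.6 -0.8]
 [ 1.4  1.4]
 [ 1.3 -0. ]]
pad now [ 0.49075985 -0.00493641  0.1636944 ] edge [ 0.47306133 -0.00335737  0.16656999]
pad shut [ 0.48613993 -0.00452423  0.134     ] lock [ 0.58275615 -0.01314425  0.153     ] keeper [ 0.45327049 -0.00159164  0.12      ]
```

The crop shows the deck's corners, the lid's front edge and the pad. The fit from both views agrees to within a few pixels. It gives the spinner at (0.556, 0.019) with yaw -0.089, the lid at about 0.16 rad and the lock at about 0.05 rad.

My plan is to half-open the fingers with the jaws across the lid, press the pad, and later set both fingers in the slot. First I raise and travel.

```bash
python3 -m handwheel '{"delta_pos":[[0,0,-50],[0,0,-50],[-36,-45,0],[-36,-45,0],[-36,-45,0],[-36,-45,0],[-36,-45,0],[-36,-45,0]],"rotation":[[0,0,0],[0,0,0],[0,0,0],[0,0,0],[0,0,0],[0,0,0],[0,0,0],[0,0,0]],"claw":[0,0,0,0,0,0,0,0]}'
python3 -m handwheel '{"delta_pos":[[-36,-45,0],[-36,-45,0],[-36,-45,0],[-36,-45,0],[0,0,0],[0,0,0],[0,0,0],[0,0,0]],"rotation":[[0,0,0],[0,0,0],[0,0,0],[0,0,0],[0,0,-0.18],[0,0,-0.18],[0,0,-0.18],[0,0,-0.18]],"claw":[0,0,0,0,0,0,0,0]}'
python3 -m handwheel '{"delta_pos":[[0,0,0],[0,0,0],[0,0,0],[0,0,0],[0,0,0],[0,0,0],[0,0,0],[0,0,0]],"rotation":[[0,0,-0.18],[0,0,-0.18],[0,0,-0.18],[0,0,-0.18],[0,0,-0.18],[0,0,-0.18],[0,0,-0.18],[0,0,-0.18]],"claw":[0,0,0,0,0,0,0,0]}'
python3 -m handwheel '{"delta_pos":[[0,0,0],[0,0,0],[0,0,0],[0,0,20],[0,0,20],[0,0,0],[0,0,0],[0,0,0]],"rotation":[[0,0,-0.18],[0,0,-0.18],[0,0,-0.13],[0,0,0],[0,0,0],[0,0,0],[0,0,0],[0,0,0]],"claw":[0,0,0,0,0,0,0,0]}'
```

```text
time: 1.1
tool_pos: [0.3752, -0.2079, 0.2674]
ee_rot: [3.141, 0.0, -1.19]
wrist_force: [1.1, 0.3, 0.8]
width: 0.0472
time: 2.1
tool_pos: [0.4881, -0.009, 0.2671]
ee_rot: [3.141, 0.001, -0.464]
wrist_force: [-0.2, -1.0, -0.4]
width: 0.0471
time: 3.1
tool_pos: [0.4881, -0.0091, 0.2671]
ee_rot: [-3.14, 0.001, 0.976]
wrist_force: [-0.1, -0.4, -0.3]
width: 0.0465
time: 4.1
tool_pos: [0.4889, -0.0092, 0.2289]
ee_rot: [3.14, 0.0, 1.46]
wrist_force: [0.3, -1.1, 0.3]
width: 0.0467
```

```bash
python3 -m handwheel '{"delta_pos":[[0,0,20],[0,0,20],[0,0,10],[0,0,8],[0,0,8],[0,0,8],[0,0,6],[0,0,6]],"rotation":[[0,0,0],[0,0,0],[0,0,0],[0,0,0],[0,0,0],[0,0,0],[0,0,0],[0,0,0]],"claw":[0,0,0,0,0,0,0,0]}'
python3 -m handwheel '{"delta_pos":[[0,0,3],[0,0,3],[0,0,2],[0,0,1],[0,0,0],[0,0,0],[0,0,0],[0,0,0]],"rotation":[[0,0,0],[0,0,0],[0,0,0],[0,0,0],[0,0,0],[0,0,0],[0,0,0],[0,0,0]],"claw":[0,0,0,0,0,0,0,0]}'
```

```text
time: 5.1
tool_pos: [0.4885, -0.0092, 0.1415]
ee_rot: [3.141, 0.0, 1.46]
wrist_force: [0.3, 0.2, -0.1]
width: 0.0471
time: 6.1
tool_pos: [0.4884, -0.0092, 0.1328]
ee_rot: [3.141, 0.0, 1.46]
wrist_force: [0.9, -0.3, 0.8]
width: 0.0474
```

```bash
cat > snap.py <<'E'
import sys,cv2
from bench import robot
c,n,u0,u1,v0,v1,f=sys.argv[1:]
u0,u1,v0,v1=map(int,(u0,u1,v0,v1))
s=robot.snapshot(c)["color"][v0:v1,u0:u1,::-1]
cv2.imwrite(f"pics/{n}.png",cv2.resize(s,None,fx=float(f),fy=float(f),interpolation=cv2.INTER_CUBIC))
E
python3 snap.py side s1 195 435 120 340 2.7; python3 -c "
from bench import robot
print(robot.get_obs())"
```

```text
{'time': 6.15, 'joint_positions': array([-1.34829244e-01, -4.09101227e-02,  1.57060192e+00, -7.45126044e-05,
        1.61178082e+00, -1.59484900e+00]), 'qvel': array([-0.00066479, -0.00018463,  0.00116904,  0.00083867, -0.00069699,
        0.00069226]), 'joint_torque': array([-7.61937099e-04, -2.81995440e+01, -2.99500769e+01, -1.81545230e-02,
        7.38141686e-02, -1.27333792e-05]), 'tool_pos': array([ 0.48839981, -0.00916332,  0.13281264]), 'ee_rot': array([3.14147445e+00, 7.73148995e-05, 1.46001669e+00]), 'wrist_force': array([0.02604591, 0.34558036, 1.04644458]), 'wrist_torque': array([ 7.77847594e-02, -1.54529343e-01,  1.34697454e-04]), 'width': 0.046988122217354475}
```

View pics/s1.png

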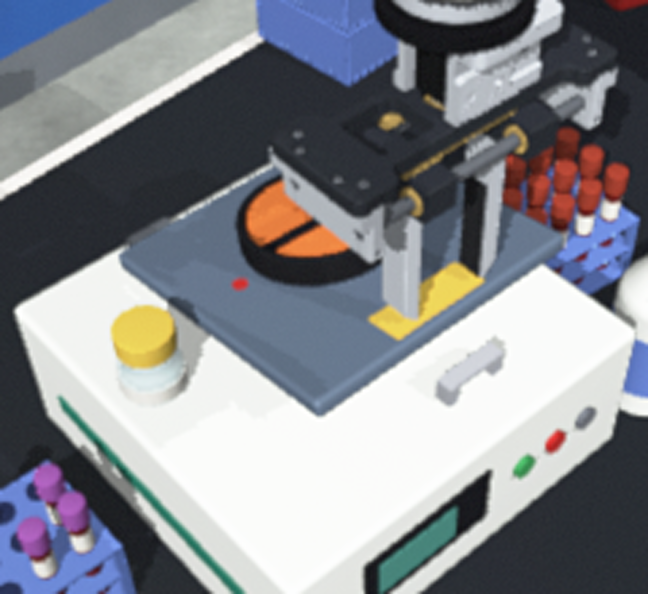

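```bash
python3 - <<'E'
from h import *
for a in(0,.05,.1,.16,.2,.25):
    d,l=pts([.55554,.0194,-.089,a]); P=[l(.205,.1,.014),l(.205,-.1,.014),l(.2,.035,.014),l(.2,-.035,.014)]
    print(a,((proj('side',P)-[195,120])*2.7).round(0).tolist())
    print(a,((proj('top',P)-[235,145])*3.4).round(0).tolist())
E
python3 snap.py top t1 235 415 145 320 3.4
```

```text
0 [[328.0, 446.0], [570.0, 274.0], [407.0, 381.0], [491.0, 321.0]]
0 [[170.0, 425.0], [522.0, 455.0], [285.0, 426.0], [408.0, 437.0]]
0.05 [[327.0, 434.0], [570.0, 261.0], [406.0, 368.0], [491.0, 309.0]]
0.05 [[169.0, 423.0], [524.0, 453.0], [285.0, 424.0], [409.0, 434.0]]
0.1 [[324.0, 421.0], [570.0, 248.0], [405.0, 356.0], [491.0, 296.0]]
0.1 [[168.0, 419.0], [527.0, 450.0], [285.0, 420.0], [410.0, 431.0]]
0.16 [[321.0, 405.0], [570.0, 232.0], [402.0, 340.0], [489.0, 280.0]]
0.16 [[167.0, 414.0], [529.0, 445.0], [285.0, 415.0], [412.0, 426.0]]
0.2 [[318.0, 393.0], [569.0, 220.0], [400.0, 329.0], [488.0, 269.0]]
0.2 [[167.0, 409.0], [531.0, 441.0], [285.0, 411.0], [413.0, 422.0]]
0.25 [[313.0, 378.0], [567.0, 206.0], [397.0, 314.0], [485.0, 254.0]]
0.25 [[166.0, 403.0], [534.0, 434.0], [286.0, 404.0], [414.0, 415.0]]
```

View pics/t1.png

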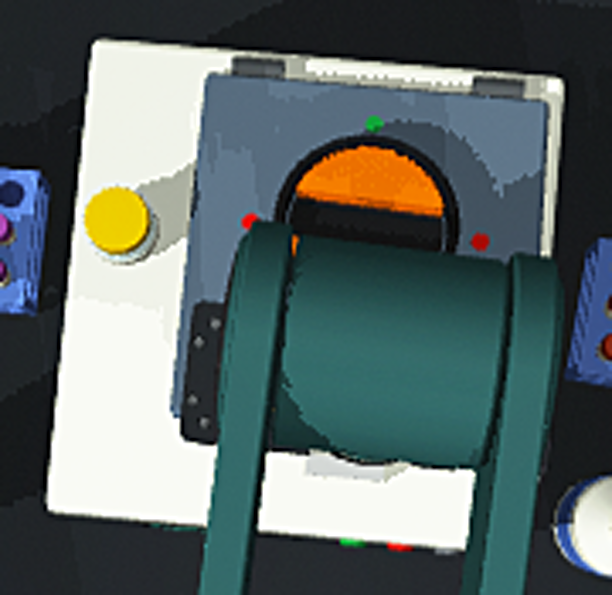

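```bash
python3 - <<'E'
from h import *
S=R.from_euler('z',1.46)
for z in(.133,.145,.155,.165,.175):
    P=np.array([S.apply([s*x,y,0])+[.4884,-.0092,z] for s in(1,-1) for x in(.0235,.036) for y in(-.008,.008)])
    print(z,((proj('side',P)-[195,120])*2.7).round(0).tolist())
E
python3 snap.py side s2 330 395 180 250 8
```

```text
0.133 [[399.0, 345.0], [417.0, 360.0], [383.0, 355.0], [401.0, 371.0], [456.0, 307.0], [474.0, 321.0], [471.0, 297.0], [489.0, 311.0]]
0.145 [[399.0, 331.0], [418.0, 346.0], [383.0, 342.0], [402.0, 357.0], [457.0, 293.0], [476.0, 308.0], [472.0, 284.0], [491.0, 298.0]]
0.155 [[400.0, 320.0], [418.0, 335.0], [384.0, 330.0], [402.0, 346.0], [458.0, 282.0], [477.0, 296.0], [473.0, 272.0], [492.0, 286.0]]
0.165 [[400.0, 308.0], [419.0, 323.0], [384.0, 318.0], [402.0, 334.0], [459.0, 270.0], [478.0, 284.0], [474.0, 260.0], [493.0, 275.0]]
0.175 [[400.0, 296.0], [419.0, 311.0], [384.0, 306.0], [403.0, 322.0], [460.0, 258.0], [479.0, 272.0], [475.0, 248.0], [494.0, 262.0]]
```

View pics/s2.png

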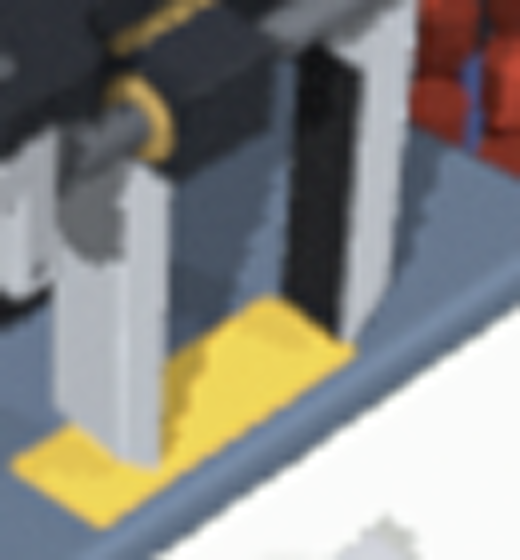

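The picture doesn't match the pose. The lid still stands at about 0.15 rad and the tips look about 35 mm higher than the reported TCP. I'll go on down in small steps and watch the force.

```bash
python3 -m handwheel '{"delta_pos":[[0,0,3],[0,0,2],[0,0,0],[0,0,0],[0,0,0],[0,0,0],[0,0,0],[0,0,0]],"rotation":[[0,0,0],[0,0,0],[0,0,0],[0,0,0],[0,0,0],[0,0,0],[0,0,0],[0,0,0]],"claw":[0,0,0,0,0,0,0,0]}'
python3 -c "
from bench import robot
o=robot.get_obs();print(o['joint_positions'],o['tool_pos'],o['wrist_force'])"; python3 snap.py side s3 195 435 120 340 2.7
```

```text
time: 7.25
tool_pos: [0.4884, -0.0092, 0.1278]
ee_rot: [3.141, 0.0, 1.46]
wrist_force: [0.2, -0.1, 1.2]
width: 0.047
[-1.34841165e-01 -3.90001684e-02  1.57874961e+00 -1.40179152e-04
  1.60173632e+00 -1.59486742e+00] [ 0.48841703 -0.00919722  0.12778685] [ 0.22091685 -0.05621188  1.21801176]
```

View pics/s3.png

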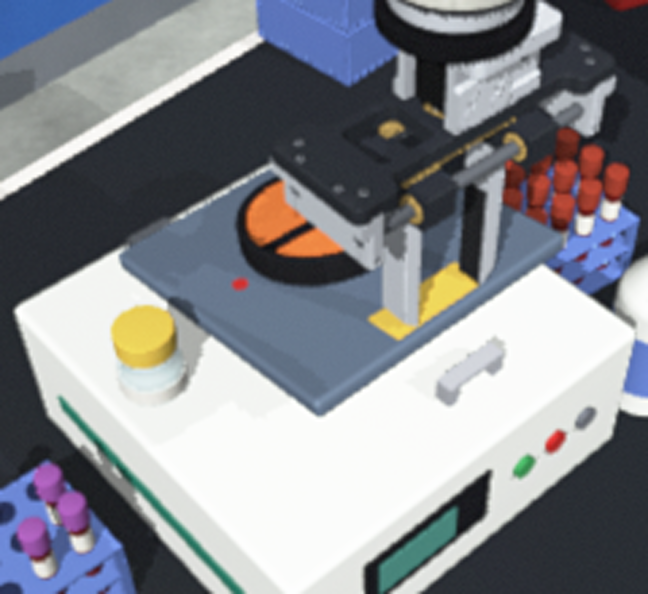

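```bash
python3 -m handwheel '{"delta_pos":[[0,0,4],[0,0,4],[0,0,0],[0,0,0],[0,0,0],[0,0,0],[0,0,0],[0,0,0]],"rotation":[[0,0,0],[0,0,0],[0,0,0],[0,0,0],[0,0,0],[0,0,0],[0,0,0],[0,0,0]],"claw":[0,0,0,0,0,0,0,0]}'
python3 snap.py side s4 195 435 120 340 2.7
```

```text
time: 8.3
tool_pos: [0.4884, -0.0092, 0.1198]
ee_rot: [3.142, 0.0, 1.46]
wrist_force: [-1.0, -0.0, -0.4]
width: 0.0469
```

View pics/s4.png

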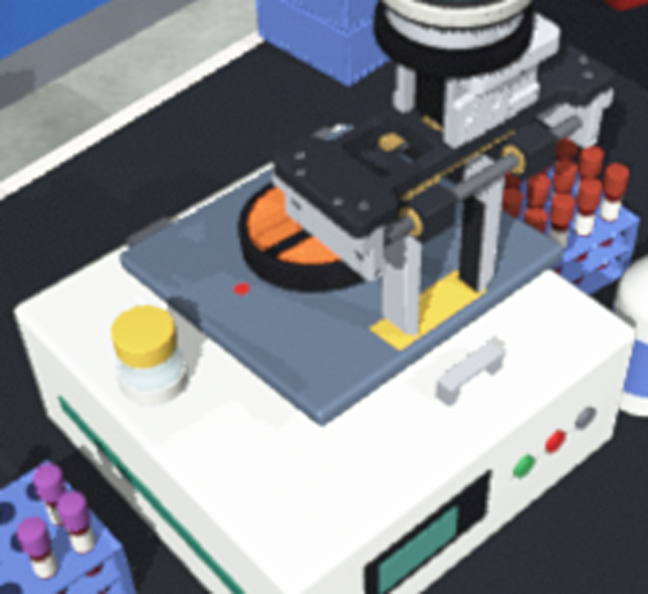

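The lid's front-left corner moved from row 408 to row 420, so the lid is now at about 0.10 rad and the tips are pressing on the pad. Contact therefore began at a TCP reading of about 0.127. I'll continue.

```bash
python3 -m handwheel '{"delta_pos":[[0,0,3],[0,0,3],[0,0,3],[0,0,2],[0,0,2],[0,0,0],[0,0,0],[0,0,0]],"rotation":[[0,0,0],[0,0,0],[0,0,0],[0,0,0],[0,0,0],[0,0,0],[0,0,0],[0,0,0]],"claw":[0,0,0,0,0,0,0,0]}'
python3 -c "
from bench import robot
o=robot.get_obs();print(o['joint_torque'],o['wrist_force'],o['wrist_torque'])"
python3 snap.py side s5 195 435 120 340 2.7
```

```text
time: 9.35
tool_pos: [0.4885, -0.0092, 0.1067]
ee_rot: [3.141, 0.0, 1.46]
wrist_force: [0.1, 0.1, 0.2]
width: 0.0468
[ 1.13363487e-04 -2.83683479e+01 -2.96422595e+01 -1.75531214e-02
  6.92929910e-02 -6.84467932e-05] [0.13763484 0.14237166 0.23626254] [ 0.02917185 -0.05788721 -0.04105765]
```

View pics/s5.png

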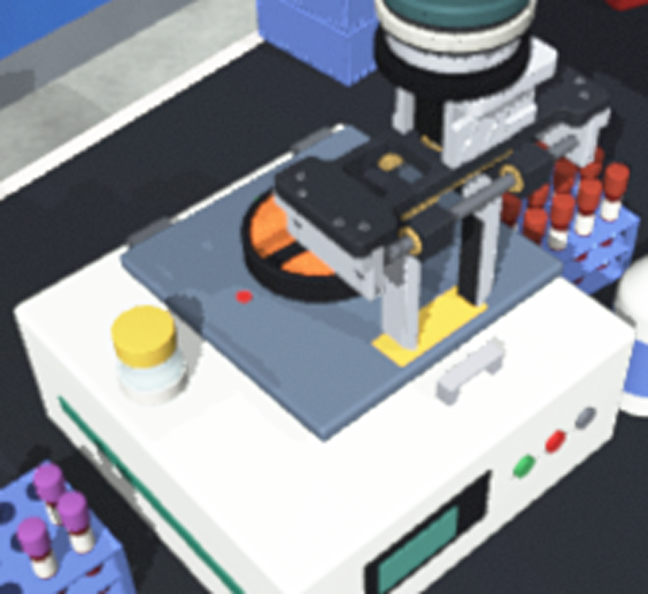

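```bash
python3 -m handwheel '{"delta_pos":[[0,0,2],[0,0,2],[0,0,2],[0,0,1],[0,0,1],[0,0,0],[0,0,0],[0,0,0]],"rotation":[[0,0,0],[0,0,0],[0,0,0],[0,0,0],[0,0,0],[0,0,0],[0,0,0],[0,0,0]],"claw":[0,0,0,0,0,0,0,0]}'
python3 -c "
from bench import robot
o=robot.get_obs();print(o['tool_pos'],o['joint_torque'],o['wrist_force'],o['wrist_torque'])"
python3 snap.py side s6 195 435 120 340 2.7
```

```text
time: 10.4
tool_pos: [0.4886, -0.0092, 0.0987]
ee_rot: [3.141, 0.0, 1.46]
wrist_force: [-0.2, 0.3, -0.3]
width: 0.0472
[ 0.48856834 -0.00918708  0.09865993] [-5.99333498e-05 -2.84466684e+01 -2.95462346e+01 -1.79781765e-02
  6.92503131e-02 -1.88583562e-05] [-0.2109715   0.26309969 -0.31103606] [-0.03126525 -0.12985912  0.04191868]
```

View pics/s6.png

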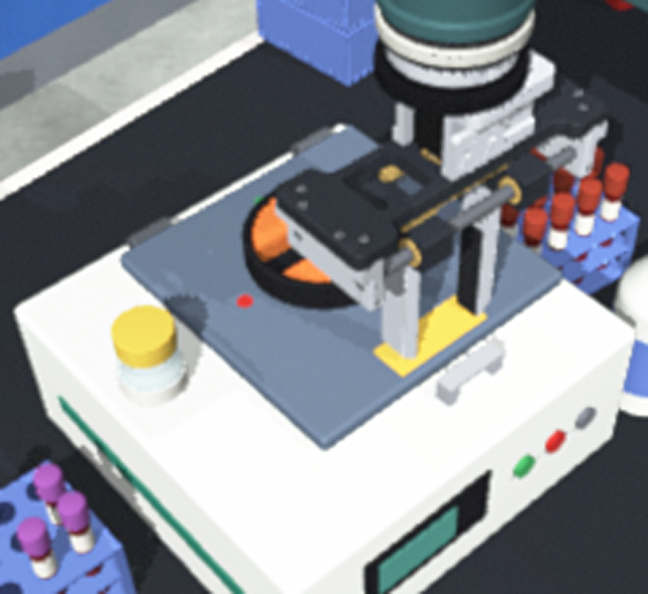

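```bash
python3 -m handwheel '{"delta_pos":[[0,0,1],[0,0,1],[0,0,0],[0,0,0],[0,0,0],[0,0,0],[0,0,0],[0,0,0]],"rotation":[[0,0,0],[0,0,0],[0,0,0],[0,0,0],[0,0,0],[0,0,0],[0,0,0],[0,0,0]],"claw":[0,0,0,0,0,0,0,0]}'
```

```text
time: 11.45
tool_pos: [0.4884, -0.0092, 0.0968]
ee_rot: [3.141, 0.0, 1.46]
wrist_force: [-0.1, 0.6, 1.3]
width: 0.0473
```

```bash
python3 -m handwheel '{"delta_pos":[[0,0,1],[0,0,0],[0,0,0.5],[0,0,0],[0,0,0.5],[0,0,0],[0,0,0],[0,0,0]],"rotation":[[0,0,0],[0,0,0],[0,0,0],[0,0,0],[0,0,0],[0,0,0],[0,0,0],[0,0,0]],"claw":[0,0,0,0,0,0,0,0]}'
```

```text
time: 12.45
tool_pos: [0.4885, -0.0092, 0.0965]
ee_rot: [3.141, 0.0, 1.46]
wrist_force: [-3.3, 0.8, 8.9]
width: 0.0464
```

```bash
python3 snap.py side s7 195 435 120 340 2.7
```

```text
(no output)
```

View pics/s7.png

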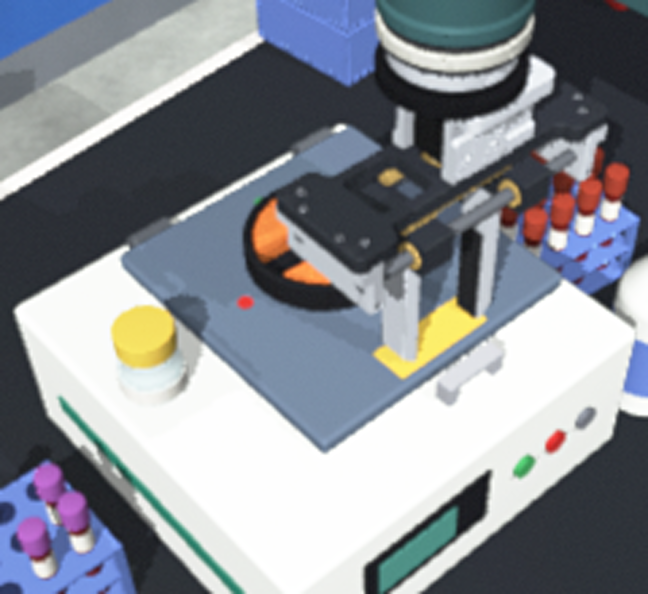

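The lid is on its stop: the force is 8.9 N, the lid corner has reached its predicted shut position, and the tips sit about 37 mm above the TCP reading with the half-open fingers. I'll check the lock's position before moving over it.

```bash
python3 - <<'E'
from h import *
import cv2
d,l=pts([.55554,.0194,-.089,.155])
th=np.linspace(0,6.28,8)
P=[l(.09,0,.033)]+[l(.09+.052*np.cos(t),.052*np.sin(t),.034) for t in th]
print((proj('top',P)-[235,145])*3.4); print((proj('side',P)-[195,160])*2.75)
hsv=cv2.cvtColor(cv2.imread('pics/top0.png'),cv2.COLOR_BGR2HSV)
m=((hsv[...,0]>5)&(hsv[...,0]<18)&(hsv[...,1]>150)&(hsv[...,2]>80)).astype(np.uint8); m[:,:300]=0;m[:,385:]=0;m[:170]=0;m[250:]=0
p=cv2.findNonZero(m);(c,r)=cv2.minEnclosingCircle(p);print((np.array(c)-[235,145])*3.4,r*3.4)
E
python3 -m handwheel '{"delta_pos":[[0,0,-10],[0,0,-20],[0,0,-20],[0,0,0],[1.6,23.5,0],[1.6,23.5,0],[1.6,23.5,0],[1.6,23.5,0]],"rotation":[[0,0,0],[0,0,0],[0,0,0],[0,0,0],[0,0,0],[0,0,0],[0,0,0],[0,0,0]],"claw":[0,0,0,0,0,0,0,0]}'
python3 snap.py side s8 215 415 120 320 3
```

```text
[[364.98242445 220.80150922]
 [357.95010981 310.3361323 ]
 [287.2670067  270.08165615]
 [276.0122133  193.14729411]
 [331.18649888 137.74862088]
 [411.24099978 144.13513111]
 [457.4139492  207.77923674]
 [434.38758051 282.11367017]
 [358.25091052 310.3608858 ]]
[[326.87877004 105.63004625]
 [383.40469896 137.85588928]
 [309.11971688 157.45323149]
 [250.00740605 135.81213758]
 [251.44733714  92.61660997]
 [306.63533904  60.67630343]
 [375.62624471  60.74880891]
 [411.39223885  93.68625351]
 [383.61400728 137.72274821]]
[364.74442139 223.45557861] 79.79688873291015
time: 13.5
tool_pos: [0.5827, -0.0132, 0.143]
ee_rot: [-3.139, 0.0, 1.46]
wrist_force: [0.7, -0.5, 0.3]
width: 0.0469
```

View pics/s8.png

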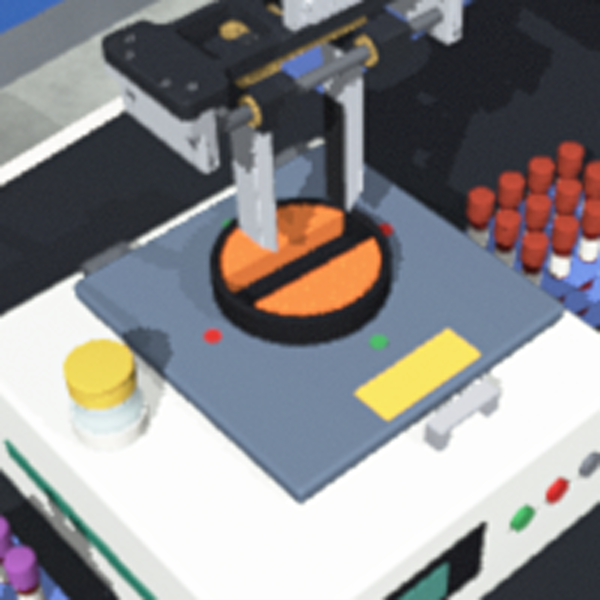

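```bash
cat >> h.py <<'E'
def back(c,uv,z):
    f,cx,cy=K[c];e,r=E[c]
    d=R.from_euler('xyz',r).apply(np.c_[(np.array(uv)[:,0]-cx)/f,(np.array(uv)[:,1]-cy)/f,np.ones(len(uv))])
    return np.array(e)+d*((z-e[2])/d[:,2])[:,None]
E
python3 - <<'E'
from h import *
d,l=pts([.55554,.0194,-.089,0])
f=lambda P:((proj('side',P)-[215,120])*3).round(0).tolist()
w=back('side',np.array([(252,303),(370,237)])/3+[215,120],.153)
print('slot front edge',w); v=w[1]-w[0]; print('yaw',np.arctan2(-v[1],-v[0])); n=np.array([v[1],-v[0]])/np.hypot(v[0],v[1]); print('dist of model centre',(np.array([.5828,-.0131])-w[0,:2])@n)
print('collar',f([l(.09+.052*np.cos(t),.052*np.sin(t),.034) for t in np.arange(0,6.3,np.pi/4)]))
S=R.from_euler('z',1.46)
for z in(.17,.18,.185):
    print(z,f(np.array([S.apply([s*x,y,0])+[.5827,-.0132,z] for s in(1,-1) for x in(.0235,.036) for y in(-.008,.008)])))
E
```

```text
slot front edge [[ 0.57937093  0.03174327  0.153     ]
 [ 0.56746946 -0.05129026  0.153     ]]
yaw 1.428432609675077
dist of model centre -0.009756886977689233
collar [[367.0, 306.0], [297.0, 323.0], [233.0, 301.0], [213.0, 254.0], [246.0, 212.0], [311.0, 197.0], [372.0, 216.0], [397.0, 260.0], [367.0, 306.0]]
0.17 [[262.0, 248.0], [280.0, 263.0], [244.0, 258.0], [262.0, 273.0], [327.0, 210.0], [345.0, 225.0], [344.0, 201.0], [362.0, 215.0]]
0.18 [[261.0, 234.0], [279.0, 249.0], [243.0, 245.0], [261.0, 260.0], [326.0, 197.0], [345.0, 211.0], [343.0, 187.0], [362.0, 201.0]]
0.185 [[260.0, 227.0], [279.0, 242.0], [242.0, 238.0], [260.0, 253.0], [326.0, 190.0], [345.0, 204.0], [343.0, 180.0], [362.0, 194.0]]
```

```bash
python3 snap.py side s9 275 355 150 240 6.6;python3 snap.py top t9 235 415 145 320 3.4
```

```text
(no output)
```

View pics/s9.png

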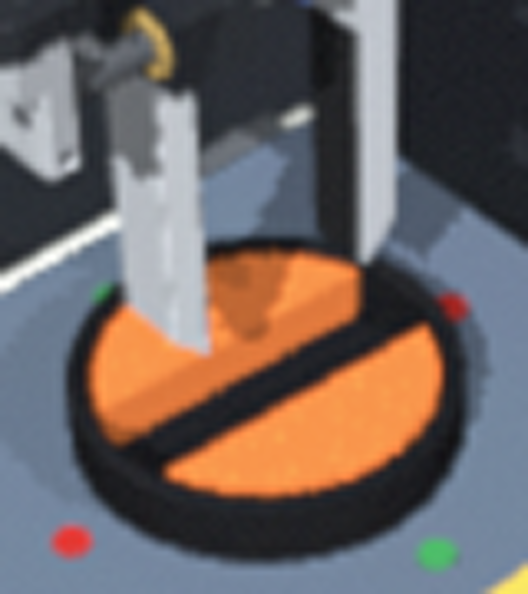

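```bash
python3 - <<'E'
from h import *
g=lambda L:back('side',np.array(L)/6.6+[275,150],.153)[:,:2]
a=g([(163,468),(430,325)]);b=g([(105,412),(357,278)])
n=None
for w in(a,b):
    v=w[0]-w[1];v/=np.hypot(*v);print(w.tolist(),np.arctan2(v[1],v[0])); n=np.array([v[1],-v[0]]); print('offset of slot edge ahead of TCP',(w[0]-[.5827,-.0132])@n)
E
```

```text
[[0.5786745204990893, 0.030821390006604943], [0.5647493848814358, -0.05293788984746822]] 1.4060512774161638
offset of slot edge ahead of TCP -0.01119052014866795
[[0.6038351602066311, 0.0267141222587155], [0.5912955167308519, -0.05354683336045185]] 1.4158133386526943
offset of slot edge ahead of TCP 0.014720562209512521
```

View pics/t9.png

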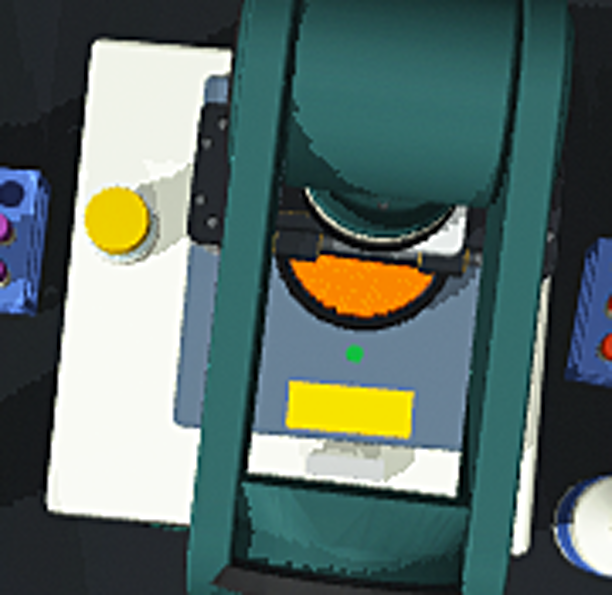

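```bash
python3 -m handwheel '{"delta_pos":[[0,0,8],[0,0,8],[0,0,6],[0,0,3],[0,0,3],[0,0,3],[0,0,3],[0,0,0]],"rotation":[[0,0,0.03],[0,0,0],[0,0,0],[0,0,0],[0,0,0],[0,0,0],[0,0,0],[0,0,0]],"claw":[0,0,0,0,0,0,0,0]}'
```

```text
time: 14.65
tool_pos: [0.5824, -0.0132, 0.1105]
ee_rot: [-3.141, 0.0, 1.43]
wrist_force: [-0.3, -0.2, -0.0]
width: 0.0468
```

```bash
python3 snap.py side s10 275 355 150 240 6.6
```

```text
(no output)
```

View pics/s10.png

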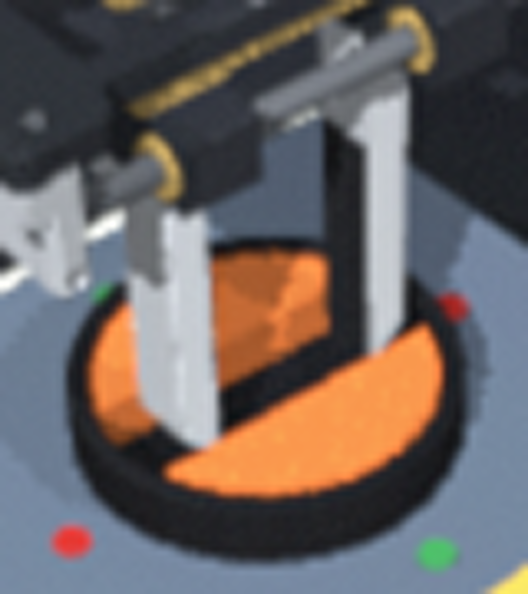

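Both fingers are inside the slot, clear of its walls. I'll go a little deeper and then turn.

```bash
python3 -m handwheel '{"delta_pos":[[0,0,2],[0,0,2],[0,0,0],[0,0,0],[0,0,0],[0,0,0],[0,0,0],[0,0,0]],"rotation":[[0,0,0],[0,0,0],[0,0,0.1],[0,0,0.1],[0,0,0.1],[0,0,0.1],[0,0,0.1],[0,0,0.1]],"claw":[0,0,0,0,0,0,0,0]}'
python3 -m handwheel '{"delta_pos":[[0,0,0],[0,0,0],[0,0,0],[0,0,0],[0,0,0],[0,0,0],[0,0,0],[0,0,0]],"rotation":[[0,0,0],[0,0,0.1],[0,0,0.1],[0,0,0.1],[0,0,0.1],[0,0,0.1],[0,0,0.1],[0,0,0.1]],"claw":[0,0,0,0,0,0,0,0]}'
python3 -c "
from bench import robot
o=robot.get_obs();print(o['wrist_force'],o['wrist_torque'])"
python3 snap.py side s11 255 375 140 260 5
```

```text
time: 15.7
tool_pos: [0.5838, -0.0141, 0.1067]
ee_rot: [3.138, -0.001, 0.827]
wrist_force: [2.3, -1.5, -1.0]
width: 0.0471
time: 16.7
tool_pos: [0.5831, -0.0133, 0.1067]
ee_rot: [3.141, -0.001, 0.129]
wrist_force: [3.3, -0.1, -1.2]
width: 0.0468
[ 3.25844635 -0.13077507 -1.15280894] [-0.13986031 -0.5642378   0.10496794]
```

View pics/s11.png

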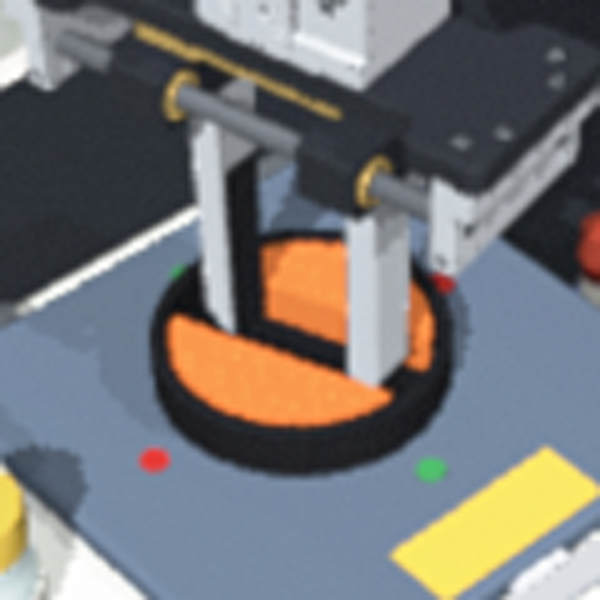

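The lock follows. Its slot is now about 0.3 rad short of the green dots. I'll continue in smaller turns until the stop shows in the torque.

```bash
python3 -m handwheel '{"delta_pos":[[0,0,0],[0,0,0],[0,0,0],[0,0,0],[0,0,0],[0,0,0],[0,0,0],[0,0,0]],"rotation":[[0,0,0.06],[0,0,0.06],[0,0,0.06],[0,0,0.06],[0,0,0.06],[0,0,0.04],[0,0,0],[0,0,0]],"claw":[0,0,0,0,0,0,0,0]}'
python3 -c "
from bench import robot
o=robot.get_obs();print(o['wrist_force'],o['wrist_torque'],o['joint_positions'])"
python3 snap.py side s12 255 375 140 260 5
```

```text
time: 17.75
tool_pos: [0.5825, -0.0127, 0.1069]
ee_rot: [-3.141, 0.0, -0.208]
wrist_force: [1.4, 1.1, -0.6]
width: 0.0472
[ 1.41235328  1.12269115 -0.64559463] [ 0.22275927 -0.36180201  0.10306403] [-1.19609399e-01  1.78605641e-01  1.38929427e+00  7.33022502e-04
  1.57371483e+00  8.84387954e-02]
```

View pics/s12.png

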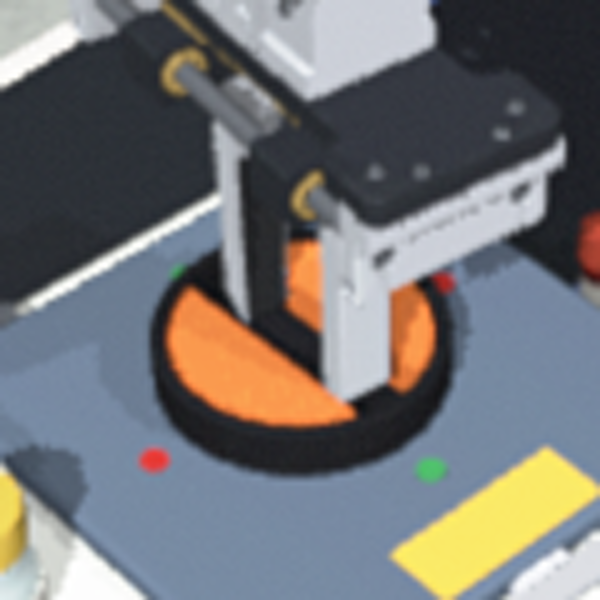

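```bash
python3 - <<'E'
from h import *
w=back('side',np.array([(190,290),(355,415)])/5+[255,140],.153)[:,:2]
v=w[0]-w[1];print(w,np.arctan2(v[1],v[0]),'target -0.089')
E
python3 -m handwheel '{"delta_pos":[[0,0,0],[0,0,0],[0,0,0],[0,0,0],[0,0,0],[0,0,0],[0,0,0],[0,0,0]],"rotation":[[0,0,0.04],[0,0,0.04],[0,0,0],[0,0,0.02],[0,0,0],[0,0,0],[0,0,0],[0,0,0]],"claw":[0,0,0,0,0,0,0,0]}'
python3 -c "
from bench import robot
o=robot.get_obs();print(o['wrist_force'],o['wrist_torque'])"
python3 snap.py side s13 255 375 140 260 5
```

```text
[[ 6.27002390e-01 -4.82988824e-04]
 [ 5.43456547e-01  5.14712908e-03]] -0.0672878276749115 target -0.089
time: 18.8
tool_pos: [0.5826, -0.0126, 0.1068]
ee_rot: [-3.141, 0.0, -0.309]
wrist_force: [2.1, 3.4, 0.2]
width: 0.0474
[2.09405025 3.36384271 0.16563097] [ 0.6479607  -0.48555853  2.75341376]
```

View pics/s13.png

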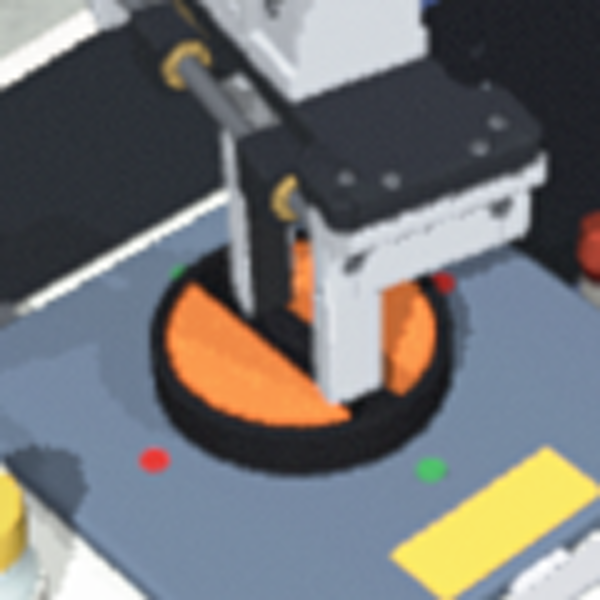

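The torque has risen to 2.75 N m, far above the lock's 0.2 N m friction, so it is at its stop. I'll ease back within the play and lift out.

```bash
python3 -m handwheel '{"delta_pos":[[0,0,0],[0,0,0],[0,0,0],[0,0,0],[0,0,-10],[0,0,-20],[0,0,-40],[0,0,-40]],"rotation":[[0,0,-0.05],[0,0,-0.05],[0,0,-0.06],[0,0,0],[0,0,0],[0,0,0],[0,0,0],[0,0,0]],"claw":[0,0,0,0,0,0,0,0]}'
python3 -m handwheel '{"delta_pos":[[0,0,-30],[0,0,0],[-55,0,0],[-55,0,0],[-55,0,0],[-55,0,0],[0,0,0],[0,0,0]],"rotation":[[0,0,0],[0,0,0],[0,0,0],[0,0,0],[0,0,0],[0,0,0],[0,0,0],[0,0,0]],"claw":[0,0,0,0,0,0,0,0]}'
python3 snap.py side s14 145 455 130 390 1.9;python3 snap.py top t14 185 475 145 345 2.5
```

```text
time: 19.85
tool_pos: [0.5822, -0.0138, 0.2184]
ee_rot: [3.141, 0.0, -0.154]
wrist_force: [0.6, -0.1, -0.3]
width: 0.0469
time: 20.85
tool_pos: [0.365, 0.0195, 0.2459]
ee_rot: [3.141, 0.001, -0.151]
wrist_force: [-0.1, 0.7, 0.3]
width: 0.0472
```

View pics/s14.png

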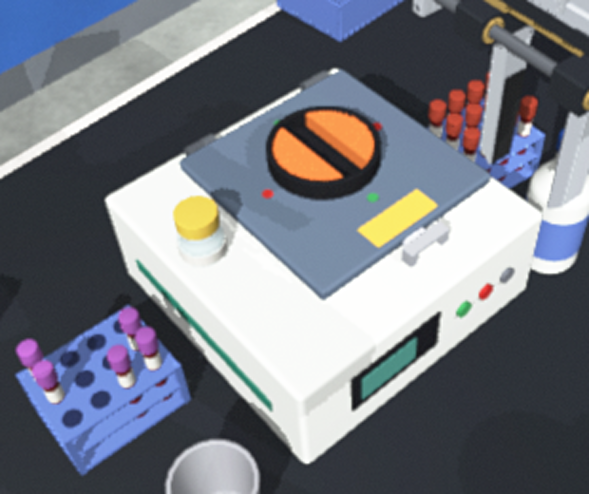

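View pics/t14.png

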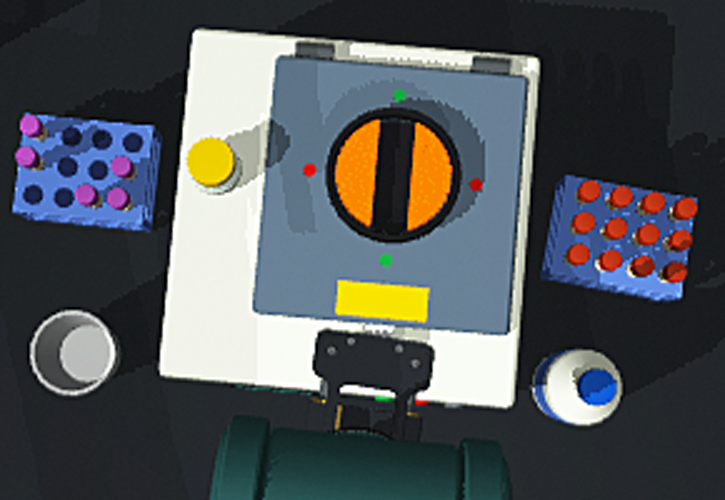

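The slot now lies along the green dots, the lid is shut and nothing else has moved. I'll measure the lock angle precisely before handing in.

```bash
python3 - <<'E'
from h import *
import cv2
from bench import robot
im=robot.snapshot('top')['color'][:,:,::-1]
hsv=cv2.cvtColor(np.ascontiguousarray(im),cv2.COLOR_BGR2HSV)
m=((hsv[...,0]>5)&(hsv[...,0]<18)&(hsv[...,1]>150)&(hsv[...,2]>80)); m[:,:310]=0;m[:,375:]=0;m[:180]=0;m[250:]=0
L=[];Rr=[]
for v in range(198,232):
    u=np.where(m[v])[0]; g=np.diff(u); k=g.argmax(); L.append((u[k]+.5,v));Rr.append((u[k+1]-.5,v))
for e in(L,Rr):
    w=back('top',np.array(e),.153)[:,:2]; k=np.polyfit(w[:,0],w[:,1],1); print('yaw',np.arctan(k[0]),'lock',1.571-(.0+np.arctan(k[0])+.089))
E
```

```text
yaw -0.0995977541250525 lock 1.5815977541250525
yaw -0.10350038454062013 lock 1.5855003845406201
```

```bash
python3 -c "
from bench import robot
print(robot.close_job())"
```

```text
the job is handed in; nothing more can be done
None
```

The lid is shut and locked, and I handed the job in after about 21 s of the 48 s allowed. No verdict was reported.

- **Lid:** I pressed the yellow pad down with the half-open fingertips until it stopped firmly. The wrist force jumped to about 9 N there, and the lid's corner sat where it should when shut.
- **Lock:** I set both fingertips in the orange slot and turned it clockwise until the torque rose to 2.75 N m at the stop. I then eased back, lifted out and moved clear.
- **Last checks:** From the top view the lock measured about 1.58 rad against the 1.571 rad stop. The lid looked shut, and the wrist force was near zero with the gripper clear. The racks, pot, bottle and cup looked unmoved, but I judged that by eye only.
- **Disagreements:**
  - With the fingers half open, the tips were about 37 mm higher than the reported tool position. My first press therefore stopped short, so I went down in small steps, watching the force and the pictures.
  - The force sensor read almost nothing while the lid was closing and only rose at the stop.
  - The two cameras disagreed by about 3 mm on the lock's centre, which the play in the slot absorbed.

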